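# Set the sliding rest and mount the shawarma skewer

## Robot

A 6-joint arm with a two-finger parallel gripper is mounted at the origin on the work surface. World frame = base frame: x ahead of the robot, y to its left, z up, the work surface at z = 0. Lengths are in m, angles in degrees, forces in N, time in s.
With the tool pointing down it reaches from about 0.25 to 0.725 m from the base axis. Payload 9.7 kg.
Tool frame: the origin (TCP) lies midway between the tips of the shut fingers; the grasp point (between the pads) lies 19 mm behind it; z points along the fingers, y is the line along which they close (so a half turn about z gives the same grasp; the last joint's range is limited). The gripper opens to 85 mm and grips with 20 to 120 N. Pads are 22 mm wide; open, the fingers measure 114 mm over their backs; the gripper's body (76 mm by 85 mm) begins 54 mm behind the grasp point. The pads swing forward as they close: fully open they stand 13 mm farther back than shut.
Start: joints at [-68.468, 4.979, 10.078, 95.1, 0, 90], TCP at [0.202, -0.512, 0.231] pointing down, gripper open.
Joint ranges: [-179.16, 179.16], [-48.56, 103.87], [-65.8, 70.77], [-126.05, 130.52], [-82.76, 87.17], [-180, 180]. Speed limits (degrees/s): [127.2, 127.2, 147.25, 180, 180, 180].

## Interface

Orientations are given as [roll, pitch, yaw] about the fixed x, y, z axes, in that order (R = Rz(yaw) Ry(pitch) Rx(roll)).
In Python, from workcell import readout, imaging, bot, spotter gives the robot as it stands.
- The arm moves only by the shell command python3 -m jog 'ROWS' [FORCE]. ROWS is JSON, a list of rows, each an object with "rotation": the turn, a rotation vector about the world's x, y, z in degrees, a list of three; "translation": the shift along the world's x, y, z in mm, a list of three; "grip": the finger opening in mm, from 0 to 85.4. In form: [{"rotation": [wx, wy, wz], "translation": [dx, dy, dz], "grip": grip}, ...]. A call has 1 to 20 rows; each row is the pose to reach, as a shift and turn from the pose commanded when the call began; what a row does not reach only later rows make up. A row lasts 1/10 s, in which the tool goes at most 50 mm and 8.59 degrees, less where a joint would pass 70% of its speed; a pose out of reach is approached as far as the arm can. A call with a gripper value outside its range is refused whole. The fingers move at their own pace and stop on an object; FORCE is the grip in N (left out, the last holds). Time passes only in rows, so rows that repeat a pose let the fingers close. It gives the time, the measured TCP pose, the force, the opening and the grip force at its end, in the units of the state.
- readout.get_obs(): the state, without advancing time (a new reading comes with each control period).
- imaging.camera(name): name is "scene" or "top" or "wrist"; returns (picture, depth): 480x640x3 uint8, red, green, blue; 480x640 float32, m along the optical axis (not along the pixel's ray), 0 where there is no reading.
- imaging.camera_info(name): a dict with "vertical_fov" (degrees; the focal length in pixels is half the picture's height over the tangent of half this angle, whatever the lens; pixels are square), "cx", "cy" (the principal point, pixels), "extrinsics" (4x4, takes a point from camera to world coordinates); the wrist camera has in their place "tool_from_camera" (4x4, takes a point from camera to tool coordinates, whose origin is the TCP and whose axes are the flange's). Camera axes: x right, y down, z forward; pixel columns grow to the right and rows downward; lengths in m; the calibration is good to about 2 mm. The wrist camera is an equidistant fisheye: a pixel r from the principal point sees the ray r / f radians off the axis. A picture is of the moment at which its call begins: read the wrist's pose just before it. camera_info takes no time and is no camera call.
- bot.job_done(): hands the job in; it is judged then, once.
Trained networks look in the newest picture that a camera, given by its name, has taken for a name from the list of things; names that differ only in an ending like _2 or _b are one class to them, and where a whole thing is asked for, a point or a joint stands for the part that bears it (a point fixed in the world has none). Each returns a list of dicts, best first, with "confidence" (0 to 1); they miss things now and then, are a little off and sometimes report something else, mostly with a low value. They report only what shows in the picture. A call takes as long as a camera call. They do not tell look-alikes from the thing itself.
- spotter.spot_in(camera, target): "box" ([centre column, centre row, width, height] in pixels, round what is visible of it).
- spotter.mark_of(camera, target): "uv" ([column, row] in pixels: a listed point, or the origin of a listed thing).
The state is a dict: "time": time; "q": joint angles; "qd": joint speeds; "joint_efforts": joint torques, N m; "ee_pos": TCP position; "tcp_rot": TCP orientation; "wrist_force": force on the tool from outside, world axes, zero at the start; "torque": the same for the moment, N m; "opening": finger opening in m; "grasp_force": force on a finger pad.
Only numpy, scipy, OpenCV 4.12 (cv2) and the standard library are available. Lean on these libraries where they do the work, as an engineer would, in place of code of your own. Each camera call takes 0.05 s, during which the arm holds its last target. There are 200 camera calls.

## Task

Set up the skewer bench: loosen the clamp knob of the sliding rest, slide the rest until its pointer is in line with the tip of the steel index tab, and clamp it tight there. Then lay the skewer (do not drop it) in the notches of both rests, tip end over the fixed rest and handle outside the sliding rest, let go of it, and last flip the drive's switch lever fully over, away from the robot, to on. Leave everything else on the counter where it stands.

Things in the scene. Friction and masses are not known exactly. Their poses are not given: they have to be found in the camera images.
- bed: skewer bench, fixed: dark steel base plate 12 mm thick, x -95 to 108, y -210 to 210 mm, with aluminium guide bars along y. Origin: on the counter under the line where the mounted skewer lies; x points away from the robot, y along the bars, z up. The fixed rest stands at y = 60 mm, the grey drive box with the switch at y = 128 to 204 mm (x -50 to 50, top 64 mm high)
- bed_seat (a point): centre of the notch floor of the fixed rest, a steel plate 12 mm thick (y) and 52 mm wide (x); floor 75 mm above the counter, notch 19 mm wide there (straight for 10 mm), flaring to 42 mm; prongs end 24 mm above the floor. Axes as the bench
- carriage (a joint): position of the sliding rest along the bench's y (m), 0 to 0.165, growing towards the fixed rest; at 0 its notch is at y = -160 mm of the bench. It is held fast while the clamp is tight
- carriage_seat (a point): centre of the notch floor of the sliding rest, of the same form and height as the fixed rest's; it stands on an aluminium carriage 150 mm (x, -95 to 55 mm from this point) by 56 mm (y), top 46 mm above the counter. Axes as the bench
- carriage_mark (a point): tip of the small aluminium pointer on the carriage's far edge, 68 mm beyond the notch centre in x and in line with it in y, 43 mm high. Axes as the bench
- tab: steel index tab, a flat pointed plate 37 mm long, 22 mm wide, 10 mm thick, fixed on the far edge of the bench's base plate, its tip pointing at the bench; origin close under its tip, axes as the bench. The rest is set when carriage_mark has the same y as this origin along the bench
- clamp (a joint): angle of the clamp knob (rad), 0 to 1.5; grows clockwise seen from above. Below 0.5 the rest slides freely, above 1.1 it is clamped tight; it starts tight
- clamp_grip (a point): point to grip in the clamp knob, on its upright axis, 96 mm above the counter: a black bar 62 mm long (x of this point), 14 mm thick (y), from 76 to 108 mm above the counter. It stands on the carriage 68 mm nearer the robot than the notch and travels with it
- skewer: flat stainless skewer 200 mm long, 8 mm thick, lying on the counter; its shaft is 10 mm wide, from x = -80 to 80 mm, the tip at +x; the flat handle is 26 mm wide, from x = -120 to -80 mm. Origin: middle of the shaft's underside, 10 mm from the balance point
- skewer_tip (a point): end of the shaft at the tip, 80 mm from the skewer's origin, on the shaft's axis
- skewer_neck (a point): where the shaft meets the handle, -80 mm from the skewer's origin, on the shaft's axis
- switch (a joint): angle of the switch lever (rad): near 0 off, leaning to the bench's -x (to the robot); 1.0 on, leaning to +x; stays where it is left
- switch_tip (a point): tip of the steel switch lever, 80 mm long, that stands on the drive box at the bench's y = 166 mm and swings about a level axis along the bench's y
- pepper_pot: amber glass pepper pot with steel cap, 44 mm across, 62 mm tall, stands beside the skewer's handle; bystander. Origin: centre of its underside
- jar_a: closed glass jar with steel cap and paper label, 64 mm across, 95 mm tall, stands at one end of the bench; bystander. Origin: centre of its underside
- jar_b: closed glass jar with wooden cap, 68 mm across, 105 mm tall, stands on the pan of the scale; bystander. Origin: centre of its underside
- spoon_rest: white ceramic spoon rest, a 100 mm dish with a short tail along its +x, 155 mm long, 12 mm high; bystander. Origin: under the dish's centre
- scale: small aluminium kitchen scale, 170 x 190 mm, with a flat round pan, top 47 mm high; bystander. Origin: centre of its underside
- mill: turned wooden pepper mill, 56 mm across, 175 mm tall, stands at one end of the bench; bystander. Origin: centre of its underside
- mug: white ceramic mug, 76 mm across, 90 mm tall, handle at its +y; bystander. Origin: centre of its underside
There are look-alikes about, which are no part of the job. Of the things like the skewer, leave any that is turquoise; of the rest the smaller one is meant.

How it is judged:
By the outcome, as a careful person would: the job done as asked, in the order asked, and still so for the second after the job is handed in, with the robot touching nothing.
It also fails if it takes over 59 s, if anything falls off the work surface, if the arm or the gripper's body presses on something with over 40 N, if the wrist force passes 120 N, or if a joint passes its speed limit or range.

## Working session

There is one attempt and no reset: what is moved stays moved. The work goes in short steps, Python scripts to look and compute and a shell command to move; the robot and the scene stay as the last step left them, time stands still between calls to the robot, and variables do not carry over. Pictures are saved under pics/ and viewed, at most 10 in all, crops included, and the job is handed in when it is done.

```bash
mkdir -p pics; cat > h.py <<'E'
import numpy as np, cv2
from workcell import readout, imaging, bot, spotter
def ray(name,uv):
    i=imaging.camera_info(name); f=240/np.tan(np.radians(i["vertical_fov"])/2)
    return np.array([(uv[0]-i["cx"])/f,(uv[1]-i["cy"])/f,1]),np.array(i["extrinsics"])
def at_z(name,uv,z):
    d,T=ray(name,uv); d=T[:3,:3]@d; o=T[:3,3]; return o+d*(z-o[2])/d[2]
def at_depth(name,uv,dep):
    d,T=ray(name,uv); u,v=int(round(uv[0])),int(round(uv[1])); p=dep[max(v-1,0):v+2,max(u-1,0):u+2]; p=p[p>0]
    return T[:3,:3]@(d*np.median(p))+T[:3,3] if len(p) else None
E
python3 - <<'E'
from h import *
np.set_printoptions(precision=4,suppress=True)
for c in ["scene","top"]:
    im,dep=imaging.camera(c); cv2.imwrite(f"pics/{c}0.png",im[:,:,::-1]); np.save(f"{c}0.npy",dep)
    print(c,imaging.camera_info(c)["extrinsics"])
    for t in ["bed_seat","carriage_seat","carriage_mark","tab","clamp_grip","skewer","skewer_tip","skewer_neck","switch_tip","bed","pepper_pot","jar_a","mill"]:
        for r in spotter.mark_of(c,t)[:3]:
            if r["confidence"]>.2: print(t,np.round(r["uv"],1),round(r["confidence"],2),at_depth(c,r["uv"],dep))
print(readout.get_obs())
E
```

```text
scene [[-0.6668  0.475  -0.5742  1.0351]
 [ 0.7452  0.4263 -0.5127  0.4913]
 [ 0.0013 -0.7698 -0.6383  0.7415]
 [ 0.      0.      0.      1.    ]]
bed_seat [279.4 306.9] 0.9 [0.6239 0.0272 0.0746]
bed_seat [180.2 231.5] 0.59 [ 0.5862 -0.3556  0.0346]
carriage_seat [197.4 266.8] 0.7 [ 0.6594 -0.1803  0.0756]
carriage_mark [177.1 300.8] 0.65 [ 0.7184 -0.1879  0.014 ]
tab [222.8 336.4] 0.47 [ 0.7187 -0.036   0.0219]
clamp_grip [215.2 242.9] 0.89 [ 0.6028 -0.1864  0.1022]
clamp_grip [334.5 255.2] 0.4 [ 0.3908 -0.0306  0.0207]
skewer [508.1 284. ] 0.77 [0.1935 0.308  0.0049]
skewer [339.1 282. ] 0.6 [0.5729 0.1291 0.17  ]
skewer [301.1 186.2] 0.6 [ 0.2098 -0.3087  0.0045]
skewer_tip [268.1 198.6] 0.82 [ 0.3156 -0.3348  0.0033]
skewer_tip [517.8 310.3] 0.77 [ 0.249   0.3562 -0.0003]
skewer_tip [369.4 299.8] 0.67 [0.4356 0.1062 0.0021]
skewer_neck [314.5 260.8] 0.85 [ 0.4257 -0.0618  0.0078]
skewer_neck [332.  176.3] 0.83 [ 0.1095 -0.2776  0.0045]
skewer_neck [503.6 263. ] 0.62 [0.1301 0.2689 0.0017]
switch_tip [342.9 283.2] 0.9 [0.5711 0.1361 0.1704]
bed [175.2 217. ] 0.71 [ 0.5787 -0.3775
[... 1363 characters left out ...]
269  0.0118]
pepper_pot [327.6 270.4] 0.7 [ 0.3722 -0.0384  0.0625]
jar_a [242.  198.8] 0.9 [0.5673 0.2008 0.0939]
jar_a [459.3 202. ] 0.83 [ 0.5545 -0.3865  0.1506]
mill [420.8 164. ] 0.72 [ 0.6723 -0.2978  0.0843]
{'time': 1.4, 'q': array([-68.4686,   4.9788,  10.0785,  95.0973,   0.001 ,  89.9988]), 'qd': array([-0.107 ,  0.0854,  0.0031, -0.0118, -0.014 , -0.0792]), 'joint_efforts': array([ -0.0003, -52.0097,  46.4859,   0.0017,  -0.    ,   0.    ]), 'ee_pos': array([ 0.2019, -0.5116,  0.2313]), 'tcp_rot': array([179.9976,  -0.001 ,  21.5326]), 'wrist_force': array([ 0.0937,  0.1769, -0.0883]), 'torque': array([-0.0259,  0.0367, -0.0424]), 'grasp_force': 0.0, 'opening': 0.08544519415424}
```

```bash
python3 - <<'E'
import cv2
a=cv2.imread("pics/top0.png")[120:400,180:480]; cv2.imwrite("pics/t1.png",cv2.resize(a,None,fx=2.13,fy=2.13,interpolation=cv2.INTER_CUBIC))
E
```

```text
(no output)
```

View pics/t1.png

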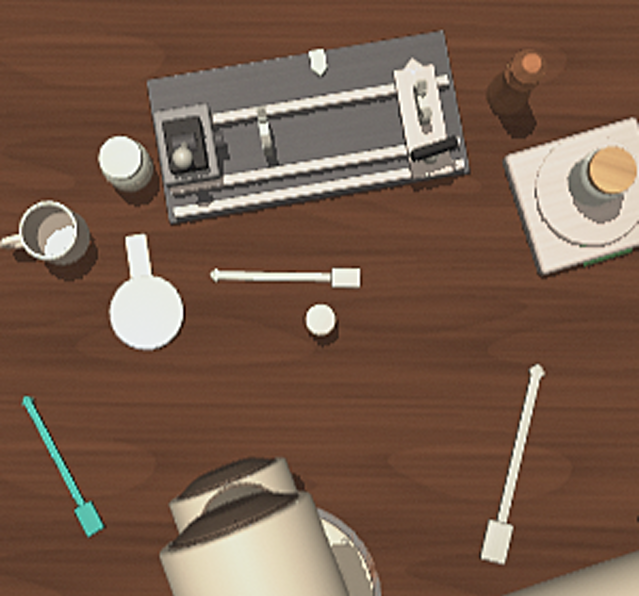

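View pics/scene0.png

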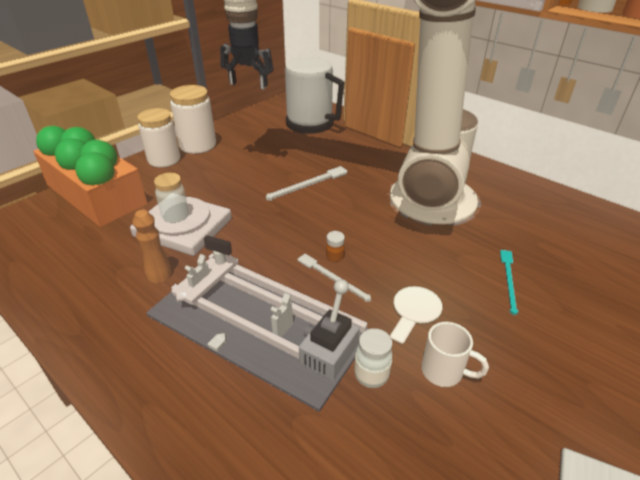

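The top view shows the bench yawed by about 10°. The knob bar is near crop (434,149) and the tab tip near (318,73). The right skewer is the small steel one in the middle, crop (212–360, 276); the other steel one at the right is larger, and the one at the left is turquoise. Next I'll fit the bench frame.

```bash
cat >> h.py <<'E'
from scipy.optimize import least_squares
def fitpose(L,W):
    L,W=np.array(L),np.array(W)
    g=lambda p:(np.c_[np.cos(p[2])*L[:,0]-np.sin(p[2])*L[:,1]+p[0],np.sin(p[2])*L[:,0]+np.cos(p[2])*L[:,1]+p[1]]-W)
    r=least_squares(lambda p:g(p).ravel(),[W[0][0],W[0][1],0.17],loss='soft_l1',f_scale=.003)
    return r.x,g(r.x)
E
python3 - <<'E'
from h import *
np.set_printoptions(precision=4,suppress=True)
px=[(150,81),(443,31),(468,173),(172,222)]
L=[(.108,.21),(.108,-.21),(-.095,-.21),(-.095,.21)]
W=[at_z("top",(180+u/2.13,120+v/2.13),.012)[:2] for u,v in px]
L.append((0,.06));W.append(at_z("top",(303.4,179.3),.075)[:2])
L.append((0,.06));W.append(at_z("scene",(279.4,306.9),.075)[:2])
p,r=fitpose(L,W);print(p,np.degrees(p[2]));print(r)
c,s=np.cos(p[2]),np.sin(p[2])
inv=lambda w:(np.array([[c,s],[-s,c]])@(w[:2]-p[:2])).round(4)
for n,cam,uv,z in [("tab","top",(329.6,159.5),.022),("tab tip pic","top",(180+318/2.13,120+74/2.13),.022),("tab","scene",(222.8,336.4),.015),("cseat","top",(377.3,167.1),.075),("cseat","scene",(197.4,266.8),.075),("mark","top",(371.3,149.3),.043),("mark","scene",(177.1,300.8),.043),("grip","top",(383.3,190.8),.108),("grip","scene",(215.2,242.9),.096),("sw","top",(263.6,195.4),.17),("sw","scene",(342.9,283.2),.17)]:
    w=at_z(cam,uv,z);print(n,cam,w[:2],inv(w))
for cam,u in [("top",[(307.7,250.2),(279.7,248.8),(333.3,249.4)]),("scene",[(369.4,299.8),(314.5,260.8)])]:
    print([at_z(cam,x,.006)[:2] for x in u])
E
```

```text
[ 0.6352 -0.0298  0.1759] 10.078923057776288
[[ 0.0019  0.0045]
 [ 0.0007 -0.0023]
 [ 0.0006 -0.0042]
 [-0.0014  0.0034]
 [-0.0029 -0.0026]
 [ 0.0005  0.0018]]
tab top [ 0.6981 -0.0424] [ 0.0597 -0.0234]
tab tip pic top [ 0.7124 -0.0414] [ 0.0739 -0.0249]
tab scene [ 0.7156 -0.0411] [ 0.0772 -0.0252]
cseat top [ 0.6645 -0.1765] [ 0.0031 -0.1496]
cseat scene [ 0.6591 -0.1808] [-0.003  -0.1529]
mark top [ 0.7242 -0.1627] [ 0.0644 -0.1465]
mark scene [ 0.7311 -0.1609] [ 0.0714 -0.1458]
grip top [ 0.5907 -0.1893] [-0.0717 -0.1493]
grip scene [ 0.5986 -0.193 ] [-0.0646 -0.1543]
sw top [0.5643 0.1326] [-0.0414  0.1723]
sw scene [0.5708 0.1359] [-0.0345  0.1743]
[array([0.432 , 0.0193]), array([0.4354, 0.101 ]), array([ 0.435 , -0.0553])]
[array([0.4387, 0.1082]), array([ 0.4242, -0.0632])]
```

```bash
python3 -m jog '[{"rotation":[0,0,40],"translation":[393,321,-10],"grip":60},{"rotation":[0,0,40],"translation":[393,321,-10],"grip":60},{"rotation":[0,0,40],"translation":[393,321,-10],"grip":60},{"rotation":[0,0,40],"translation":[393,321,-10],"grip":60},{"rotation":[0,0,40],"translation":[393,321,-10],"grip":60},{"rotation":[0,0,40],"translation":[393,321,-10],"grip":60},{"rotation":[0,0,40],"translation":[393,321,-10],"grip":60},{"rotation":[0,0,40],"translation":[393,321,-10],"grip":60},{"rotation":[0,0,40],"translation":[393,321,-10],"grip":60},{"rotation":[0,0,40],"translation":[393,321,-10],"grip":60},{"rotation":[0,0,40],"translation":[393,321,-10],"grip":60},{"rotation":[0,0,40],"translation":[393,321,-10],"grip":60},{"rotation":[0,0,40],"translation":[393,321,-10],"grip":60}]'
cat >> h.py <<'E'
from scipy.spatial.transform import Rotation as Ro
def wrist():
    o=readout.get_obs(); im,dep=imaging.camera("wrist"); i=imaging.camera_info("wrist")
    T=np.eye(4);T[:3,:3]=Ro.from_euler("xyz",o["tcp_rot"],degrees=True).as_matrix();T[:3,3]=o["ee_pos"]
    return im,dep,T@np.array(i["tool_from_camera"]),i
def wray(uv,T,i):
    f=240/np.tan(np.radians(i["vertical_fov"])/2); d=np.array(uv,float)-[i["cx"],i["cy"]]; r=np.hypot(*d)+1e-9
    v=np.r_[d/r*np.sin(r/f),np.cos(r/f)]; return T[:3,:3]@v,T[:3,3]
def w_at_z(uv,z,T,i):
    v,o=wray(uv,T,i); return o+v*(z-o[2])/v[2]
E
python3 - <<'E'
from h import *
np.set_printoptions(precision=4,suppress=True)
o=readout.get_obs();print(o["q"],o["tcp_rot"],o["time"])
im,dep,T,i=wrist();cv2.imwrite("pics/w1.png",im[:,:,::-1])
for t,z in [("clamp_grip",.108),("carriage_seat",.075),("carriage_mark",.043),("tab",.022),("bed_seat",.075)]:
    for r in spotter.mark_of("wrist",t)[:2]: print(t,np.round(r["uv"],1),round(r["confidence"],2),w_at_z(r["uv"],z,T,i))
E
```

```text
time: 2.7
ee_pos: [0.5943, -0.1911, 0.2213]
tcp_rot: [-180.0, 0.0, 61.5]
wrist_force: [-0.2, 0.2, 0.7]
opening: 0.0597
grasp_force: 0.0
[-17.8203  15.3867  20.8781  95.5097  -0.0162 100.6597] [-179.9849    0.0193   61.52  ] 2.7
clamp_grip [322.7 219.6] 0.62 [ 0.6007 -0.1857  0.108 ]
carriage_seat [388.4 164.2] 0.63 [ 0.6635 -0.1789  0.075 ]
carriage_mark [442.5 113.3] 0.9 [ 0.7311 -0.1667  0.043 ]
tab [ 86.1 180.7] 0.71 [ 0.3892 -0.048   0.022 ]
tab [ 95.8 104.4] 0.67 [0.4461 0.0112 0.022 ]
```

View pics/w1.png

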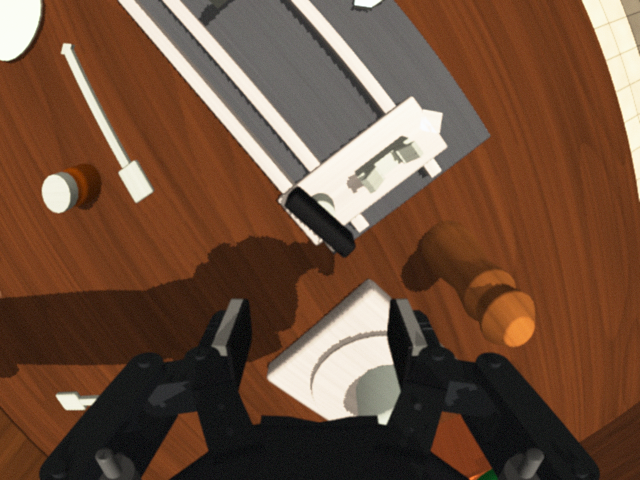

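The wrist view shows the knob bar running from about (291,196) to (350,247), the tab at (368,2), and the mill and scale clear of the approach.

```bash
python3 - <<'E'
from h import *
im=cv2.imread("pics/w1.png"); i=imaging.camera_info("wrist"); o=readout.get_obs()
T=np.eye(4);T[:3,:3]=Ro.from_euler("xyz",o["tcp_rot"],degrees=True).as_matrix();T[:3,3]=o["ee_pos"];T=T@np.array(i["tool_from_camera"])
m=(im.max(2)<45).astype(np.uint8); m[:185]=0;m[260:]=0;m[:,:280]=0;m[:,365:]=0
n,lab,st,ce=cv2.connectedComponentsWithStats(m);k=1+st[1:,4].argmax();print(st[k],ce[k])
v,u=np.nonzero(lab==k)
P=np.array([w_at_z((a,b),.108,T,i)[:2] for a,b in zip(u,v)])
r=cv2.minAreaRect((P*1000).astype(np.float32));print(r)
e=np.linalg.eigh(np.cov(P.T))[1][:,1];print(P.mean(0),np.degrees(np.arctan2(e[1],e[0])))
E
```

```text
[ 286  188   69   69 1857] [320.31287022 221.5088853 ]
((599.0317993164062, -187.37818908691406), (18.23348617553711, 61.86547088623047), 17.558595657348633)
[ 0.59856668 -0.18680996] 107.5597800032065
```

```bash
python3 -m jog '[{"rotation":[0,0,46],"translation":[4,3,-60],"grip":60},{"rotation":[0,0,46],"translation":[4,3,-60],"grip":60},{"rotation":[0,0,46],"translation":[4,3,-60],"grip":60},{"rotation":[0,0,46],"translation":[4,3,-60],"grip":60},{"rotation":[0,0,46],"translation":[4,3,-60],"grip":60},{"rotation":[0,0,46],"translation":[4,3,-60],"grip":60},{"rotation":[0,0,46],"translation":[4,3,-100],"grip":60},{"rotation":[0,0,46],"translation":[4,3,-143],"grip":60},{"rotation":[0,0,46],"translation":[4,3,-143],"grip":60},{"rotation":[0,0,46],"translation":[4,3,-143],"grip":10},{"rotation":[0,0,46],"translation":[4,3,-143],"grip":10},{"rotation":[0,0,46],"translation":[4,3,-143],"grip":10},{"rotation":[0,0,46],"translation":[4,3,-143],"grip":10},{"rotation":[0,0,46],"translation":[4,3,-143],"grip":10}]' 40
```

```text
time: 4.4
ee_pos: [0.5969, -0.1884, 0.0792]
tcp_rot: [-179.8, 0.0, 107.5]
wrist_force: [-13.8, -3.3, 7.5]
opening: 0.0137
grasp_force: 40.8
```

```bash
python3 -m jog '[{"rotation":[0,0,0],"translation":[-3,-1,0],"grip":10},{"rotation":[0,0,8],"translation":[-3,-1,0],"grip":10},{"rotation":[0,0,16],"translation":[-3,-1,0],"grip":10},{"rotation":[0,0,24],"translation":[-3,-1,0],"grip":10},{"rotation":[0,0,32],"translation":[-3,-1,0],"grip":10},{"rotation":[0,0,32],"translation":[-3,-1,0],"grip":10}]' 60
```

```text
time: 5.0
ee_pos: [0.5965, -0.1886, 0.0793]
tcp_rot: [179.9, 0.1, 139.7]
wrist_force: [-1.2, 0.7, 5.0]
opening: 0.0131
grasp_force: 61.7
```

```bash
python3 -m jog '[{"rotation":[0,0,8],"translation":[0,0,0],"grip":10},{"rotation":[0,0,16],"translation":[0,0,0],"grip":10},{"rotation":[0,0,24],"translation":[0,0,0],"grip":10},{"rotation":[0,0,32],"translation":[0,0,0],"grip":10},{"rotation":[0,0,36],"translation":[0,0,0],"grip":10},{"rotation":[0,0,36],"translation":[0,0,0],"grip":10}]'; python3 -c "
from workcell import readout;print(readout.get_obs()['torque'],readout.get_obs()['q'])"
```

```text
time: 5.6
ee_pos: [0.5965, -0.1886, 0.0792]
tcp_rot: [180.0, 0.1, 175.4]
wrist_force: [-0.4, 0.5, 5.6]
opening: 0.0129
grasp_force: 61.8
[0.39427651 0.08144095 0.04338309] [-1.75564011e+01  1.48913240e+01  4.56690759e+00  7.95784638e+01
  2.31682372e-02 -1.29760244e+01]
```

```bash
python3 -m jog '[{"rotation":[0,0,0],"translation":[-1,8,0],"grip":10},{"rotation":[0,0,0],"translation":[-5,28,0],"grip":10},{"rotation":[0,0,0],"translation":[-9,48,0],"grip":10},{"rotation":[0,0,0],"translation":[-12,68,0],"grip":10},{"rotation":[0,0,0],"translation":[-16,88,0],"grip":10},{"rotation":[0,0,0],"translation":[-19,105,0],"grip":10},{"rotation":[0,0,0],"translation":[-20,113,0],"grip":10},{"rotation":[0,0,0],"translation":[-20,113,0],"grip":10}]'
python3 - <<'E'
from h import *
np.set_printoptions(precision=4,suppress=True)
p=[.6352,-.0298,.1759];c,s=np.cos(p[2]),np.sin(p[2])
inv=lambda w:(np.array([[c,s],[-s,c]])@(w[:2]-p[:2])).round(4)
im,dep,T,i=wrist();cv2.imwrite("pics/w2.png",im[:,:,::-1])
for t,z in [("carriage_mark",.043),("tab",.015),("bed_seat",.075),("carriage_seat",.075)]:
    for r in spotter.mark_of("wrist",t)[:2]: print(t,np.round(r["uv"],1),round(r["confidence"],2),inv(w_at_z(r["uv"],z,T,i)))
for cam in ["top","scene"]:
    im,dep=imaging.camera(cam);cv2.imwrite(f"pics/{cam}2.png",im[:,:,::-1])
    for t,z in [("carriage_mark",.043),("tab",.015),("carriage_seat",.075)]:
        for r in spotter.mark_of(cam,t)[:2]: print(cam,t,np.round(r["uv"],1),round(r["confidence"],2),inv(at_z(cam,r["uv"],z)))
a=cv2.imread("pics/w2.png");b=cv2.imread("pics/scene2.png")[250:400,150:350]
cv2.imwrite("pics/c2.png",np.hstack([cv2.resize(a,(400,300)),cv2.resize(b,(400,300),interpolation=cv2.INTER_CUBIC)]))
E
```

```text
time: 6.4
ee_pos: [0.5757, -0.0742, 0.0792]
tcp_rot: [180.0, 0.0, 175.4]
wrist_force: [-3.4, 0.4, 7.8]
opening: 0.0128
grasp_force: 62.2
bed_seat [515.2 360.2] 0.9 [-0.0014  0.0615]
carriage_seat [350.7 409.9] 0.65 [ 0.0023 -0.0342]
top tab [264.9 193.8] 0.42 [-0.008   0.1802]
scene carriage_mark [220.4 322.5] 0.73 [ 0.0692 -0.0334]
scene tab [414.6 306.4] 0.49 [-0.194   0.2621]
scene carriage_seat [243.1 288.7] 0.85 [-0.0027 -0.0312]
```

View pics/c2.png

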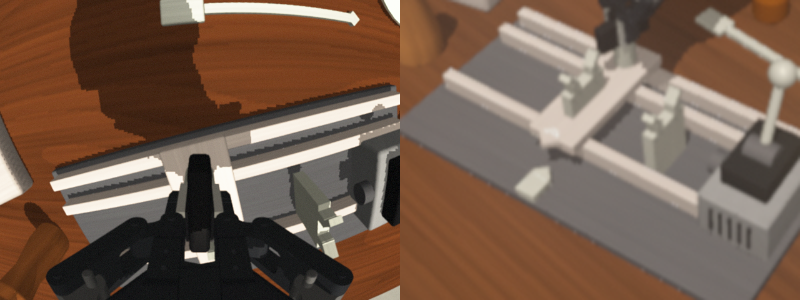

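In the scene crop the pointer tip is at about (549,136) and the tab tip at about (549,167), so the rest is still several mm short. I'll measure both by depth.

```bash
cat > tab.py <<'E'
from h import *
np.set_printoptions(precision=4,suppress=True)
p=[.6352,-.0298,.1759];c,s=np.cos(p[2]),np.sin(p[2])
def cloud(cam,dep):
    i=imaging.camera_info(cam);f=240/np.tan(np.radians(i["vertical_fov"])/2);T=np.array(i["extrinsics"])
    v,u=np.mgrid[:480,:640];P=np.stack([(u-i["cx"])/f*dep,(v-i["cy"])/f*dep,dep],-1).reshape(-1,3)
    P=P[dep.ravel()>0]@T[:3,:3].T+T[:3,3];q=P[:,:2]-p[:2]
    return np.c_[c*q[:,0]+s*q[:,1],-s*q[:,0]+c*q[:,1],P[:,2]]
def rep(cam,dep,mk):
    B=cloud(cam,dep)
    t=B[(B[:,0]>.06)&(B[:,0]<.125)&(abs(B[:,1]+.025)<.03)&(B[:,2]>.018)&(B[:,2]<.03)]
    if len(t): print(cam,"tab n",len(t),"x",t[:,0].min(),t[:,0].max(),"y mid",(t[:,1].min()+t[:,1].max())/2,"mean",t[:,1].mean(),"w",np.ptp(t[:,1]),"z",np.median(t[:,2]), "tip y",t[t[:,0]<t[:,0].min()+.006,1].mean())
    m=B[(B[:,0]>.057)&(B[:,0]<.08)&(abs(B[:,1]-mk)<.025)&(B[:,2]>.034)&(B[:,2]<.05)]
    if len(m): print(cam,"mark n",len(m),"x",m[:,0].max(),"y mean",m[:,1].mean(),"w",np.ptp(m[:,1]),"z",np.median(m[:,2]),"tip y",m[m[:,0]>m[:,0].max()-.005,1].mean())
if __name__=="__main__":
    for cam in ["scene","top"]:
        rep(cam,np.load(f"{cam}0.npy"),-.149)
        rep(cam,imaging.camera(cam)[1],-.033)
E
python3 tab.py
```

```text
scene tab n 162 x 0.0734031123962675 0.10995391765279487 y mid -0.025148629371336134 mean -0.023959174014855988 w 0.023751279366194287 z 0.021545813460242258 tip y -0.024920986662764488
scene mark n 53 x 0.0696530647288914 y mean -0.14671999268168193 w 0.04708700812040295 z 0.04488618906361952 tip y -0.1477167546792561
scene tab n 165 x 0.07247435784958642 0.10922147307305105 y mid -0.023980959934993062 mean -0.02386285812550197 w 0.023711386751069756 z 0.02153962806850951 tip y -0.024132660376092206
scene mark n 52 x 0.06826179313606315 y mean -0.032538273381869716 w 0.04305490472434782 z 0.044839353615453936 tip y -0.03276166543890251
top tab n 80 x 0.062007337360758384 0.10998676900960525 y mid -0.026650071380846234 mean -0.026228263130503193 w 0.050544315009078564 z 0.021914006024504884 tip y -0.027756056615031794
top mark n 16 x 0.07092027198441048 y mean -0.1511759770291625 w 0.025613442631594097 z 0.045129711152507634 tip y -0.15200791958898663
```

```bash
python3 -m jog '[{"rotation":[0,0,0],"translation":[-1,5,0],"grip":10},{"rotation":[0,0,0],"translation":[-1.5,8.7,0],"grip":10},{"rotation":[0,0,0],"translation":[-1.5,8.7,0],"grip":10}]'
python3 - <<'E'
from tab import *
for k in range(2): rep("scene",imaging.camera("scene")[1],-.024)
rep("top",imaging.camera("top")[1],-.024)
o=readout.get_obs();print(o["ee_pos"],o["wrist_force"])
E
```

```text
time: 7.45
ee_pos: [0.5743, -0.0666, 0.0792]
tcp_rot: [-180.0, 0.0, 175.3]
wrist_force: [-3.8, -0.3, 7.8]
opening: 0.013
grasp_force: 62.2
scene tab n 161 x 0.07265702466952671 0.10964634823644229 y mid -0.024404945143490023 mean -0.02369428911979867 w 0.023335519935850008 z 0.021389234166228288 tip y -0.02541943449774351
scene mark n 50 x 0.06881870398953484 y mean -0.023787907572726828 w 0.036117950288460335 z 0.04485443388358856 tip y -0.023468532604169944
scene tab n 166 x 0.07399665261631927 0.10948490301967087 y mid -0.024560752954034135 mean -0.0238436420963204 w 0.0242395971377587 z 0.021576624002942746 tip y -0.024678135384064277
scene mark n 55 x 0.06846184789907599 y mean -0.024534971339792426 w 0.04694023047558236 z 0.04472477099865246 tip y -0.023521802141548035
[ 0.5743 -0.0666  0.0792] [-3.8347  1.0921  7.6842]
```

```bash
python3 -m jog '[{"rotation":[0,0,-8],"translation":[0,0,0],"grip":10},{"rotation":[0,0,-16],"translation":[0,0,0],"grip":10},{"rotation":[0,0,-24],"translation":[0,0,0],"grip":10},{"rotation":[0,0,-32],"translation":[0,0,0],"grip":10},{"rotation":[0,0,-40],"translation":[0,0,0],"grip":10},{"rotation":[0,0,-48],"translation":[0,0,0],"grip":10},{"rotation":[0,0,-56],"translation":[0,0,0],"grip":10},{"rotation":[0,0,-62],"translation":[0,0,0],"grip":10},{"rotation":[0,0,-67],"translation":[0,0,0],"grip":10},{"rotation":[0,0,-67],"translation":[0,0,0],"grip":10}]'
python3 -c "
from workcell import readout;print(readout.get_obs()['torque'])"
```

```text
time: 8.6
ee_pos: [0.5744, -0.0666, 0.0792]
tcp_rot: [180.0, 0.0, 108.2]
wrist_force: [-4.2, 0.5, 7.8]
opening: 0.0132
grasp_force: 62.2
[ 0.16560383  0.59299009 -0.0795908 ]
```

```bash
python3 -m jog '[{"rotation":[0,0,0],"translation":[0,0,0],"grip":50},{"rotation":[0,0,0],"translation":[0,0,0],"grip":50},{"rotation":[0,0,0],"translation":[0,0,0],"grip":50},{"rotation":[0,0,0],"translation":[0,0,50],"grip":50},{"rotation":[0,0,0],"translation":[0,0,90],"grip":50},{"rotation":[0,0,-18],"translation":[-164,77,170],"grip":50},{"rotation":[0,0,-18],"translation":[-164,77,170],"grip":50},{"rotation":[0,0,-18],"translation":[-164,77,170],"grip":50},{"rotation":[0,0,-18],"translation":[-164,77,170],"grip":50},{"rotation":[0,0,-18],"translation":[-164,77,170],"grip":50},{"rotation":[0,0,-18],"translation":[-164,77,170],"grip":50},{"rotation":[0,0,-18],"translation":[-164,77,170],"grip":50}]'
python3 - <<'E'
from tab import *
rep("scene",imaging.camera("scene")[1],-.024);rep("top",imaging.camera("top")[1],-.024)
inv=lambda w:(np.array([[c,s],[-s,c]])@(w[:2]-p[:2])).round(4)
im,dep,T,i=wrist();cv2.imwrite("pics/w3.png",im[:,:,::-1])
for t,z in [("carriage_mark",.043),("tab",.015),("bed_seat",.075),("carriage_seat",.075),("switch_tip",.17)]:
    for r in spotter.mark_of("wrist",t)[:1]: print(t,np.round(r["uv"],1),round(r["confidence"],2),inv(w_at_z(r["uv"],z,T,i)))
for t in ["skewer_tip","skewer_neck","skewer","pepper_pot"]:
    for r in spotter.mark_of("wrist",t)[:1]: print(t,np.round(r["uv"],1),round(r["confidence"],2),w_at_z(r["uv"],.006,T,i))
# sub-skewer mask: bright low-saturation
hsv=cv2.cvtColor(im,cv2.COLOR_RGB2HSV);m=((hsv[:,:,1]<60)&(hsv[:,:,2]>120)).astype(np.uint8)
n,lab,st,ce=cv2.connectedComponentsWithStats(m)
for k in range(1,n):
    if st[k,4]>300: print(st[k],ce[k],w_at_z(ce[k],.008,T,i))
E
```

```text
time: 9.8
ee_pos: [0.4108, 0.0099, 0.2475]
tcp_rot: [-180.0, 0.0, 90.5]
wrist_force: [-0.3, -0.1, -0.6]
opening: 0.0498
grasp_force: 0.0
scene tab n 165 x 0.07288929348183115 0.10982324298542051 y mid -0.024139006914722348 mean -0.02376119389834875 w 0.023748234804372513 z 0.02148766181645001 tip y -0.02411321905170419
scene mark n 49 x 0.06935392951969167 y mean -0.022208827885198658 w 0.04500902967500679 z 0.045310038233466354 tip y -0.0232189336814822
top tab n 77 x 0.066283000621866 0.10960380417910037 y mid -0.021421828876091245 mean -0.027270209106287156 w 0.0518161320926 z 0.022366542265798595 tip y -0.01581623688596528
top mark n 17 x 0.06852931660095911 y mean -0.025889912335500885 w 0.023641686336608445 z 0.04495352243165884 tip y -0.02722788444168391
carriage_mark [569.8 252.3] 0.73 [ 0.0705 -0.0271]
tab [555.6 243.4] 0.66 [ 0.0671 -0.0255]
bed_seat [539.7 187.8] 0.72 [0.0015 0.0669]
carriage_seat [537.  272.3] 0.6 [ 0.0021 -0.0247]
switch_tip [551.7  80.8] 0.93 [-0.0441  0.1672]
skewer_tip [339.7 109.1] 0.71 [0.4305 0.0968 0.006 ]
skewer_neck [123.6 389.7] 0.91 [ 0.1091 -
[... 599 characters left out ...]
  100   26  186 2285] [340.6661 205.2674] [ 0.4334 -0.004   0.008 ]
[  20  122   63   96 2898] [ 53.1332 171.4589] [0.0789 0.0434 0.008 ]
[528 184  21  49 641] [540.4477 205.3744] [0.6758 0.0028 0.008 ]
[ 446  232  138  128 5198] [500.8111 274.6199] [ 0.6356 -0.087   0.008 ]
[ 261  241   41   37 1193] [281.264  258.8634] [ 0.369 -0.066  0.008]
[ 525  266   21   99 1007] [535.0268 309.4588] [ 0.7037 -0.1409  0.008 ]
[590 369  50  86 497] [616.5372 414.9296] [ 1.0301 -0.4247  0.008 ]
[ 92 370  29  22 390] [105.0256 380.7462] [ 0.0797 -0.2803  0.008 ]
[ 605  409   35   71 1444] [626.7846 453.4481] [ 1.1946 -0.6134  0.008 ]
[ 425  411   31   58 1171] [441.1896 437.8975] [ 0.6108 -0.3813  0.008 ]
```

View pics/w3.png

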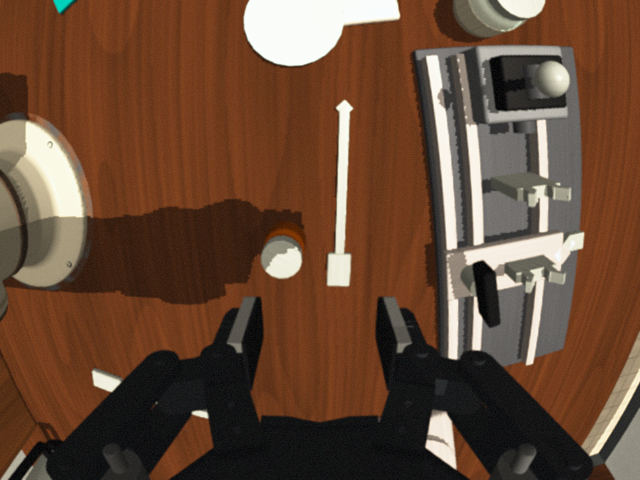

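The wrist view shows the clamped rest lined up with the tab. The target skewer runs from its tip at (344,102) to its handle end at (339,286), and the pepper pot is at (282,257). Next I'll fit the skewer precisely.

```bash
python3 - <<'E'
from h import *
np.set_printoptions(precision=4,suppress=True)
i=imaging.camera_info("wrist"); o=readout.get_obs()
T=np.eye(4);T[:3,:3]=Ro.from_euler("xyz",o["tcp_rot"],degrees=True).as_matrix();T[:3,3]=o["ee_pos"];T=T@np.array(i["tool_from_camera"])
im=cv2.imread("pics/w3.png");hsv=cv2.cvtColor(im,cv2.COLOR_BGR2HSV);m=((hsv[:,:,1]<60)&(hsv[:,:,2]>120)).astype(np.uint8)
n,lab,st,ce=cv2.connectedComponentsWithStats(m);k=lab[205,341]
v,u=np.nonzero(lab==k);P=np.array([w_at_z((a,b),.008,T,i)[:2] for a,b in zip(u,v)])
print("wrist y",P[:,1].min(),P[:,1].max())
for y in np.arange(-.10,.12,.015):
    q=P[abs(P[:,1]-y)<.004]
    if len(q): print(round(y,3),q[:,0].mean(),np.ptp(q[:,0]))
sh=P[(P[:,1]>-.045)&(P[:,1]<.09)];print("fit",np.polyfit(sh[:,1],sh[:,0],1))
im=cv2.imread("pics/top2.png");hsv=cv2.cvtColor(im,cv2.COLOR_BGR2HSV);m=((hsv[:,:,1]<80)&(hsv[:,:,2]>110)).astype(np.uint8)
n,lab,st,ce=cv2.connectedComponentsWithStats(m);k=np.bincount(lab[247:253,290:325].ravel())[1:].argmax()+1
v,u=np.nonzero(lab==k);P=np.array([at_z("top",(a,b),.008)[:2] for a,b in zip(u,v)]);print("top",len(P),P.min(0),P.max(0))
sh=P[(P[:,1]>-.045)&(P[:,1]<.09)];print("fit",np.polyfit(sh[:,1],sh[:,0],1))
E
```

```text
wrist y -0.0981388812979748 0.10666499651959421
-0.1 0.43295731681782057 0.02420529168553165
-0.085 0.43286910949243973 0.025206146328120793
-0.07 0.43327084658763326 0.02592130360019207
-0.055 0.4331285526296502 0.022215421246845446
-0.04 0.43337691287703956 0.00997842482223471
-0.025 0.4334472549766415 0.00970142989276801
-0.01 0.4335849589280418 0.009771105523011359
0.005 0.4338886365472878 0.009563293471166967
0.02 0.4338062521284763 0.009585013965221822
0.035 0.43404984093280774 0.010486287918819781
0.05 0.4340560447843158 0.009435695295568758
0.065 0.43424971554852565 0.010341773520370745
0.08 0.43444422370688845 0.009298111062711945
0.095 0.43482558074297606 0.01620172608530246
0.11 0.43513943998729215 0.0010104708550897623
fit [0.0098 0.4337]Traceback (most recent call last):
  File "<stdin>", line 15, in <module>
  File "h.py", line 7, in at_z
    d,T=ray(name,uv); d=T[:3,:3]@d; o=T[:3,3]; return o+d*(z-o[2])/d[2]
        ~~~^^^^^^^^^
  File "h.py", line 4, in ray
    i=imaging.camera_info(name); f=240/np.tan(np.radians(i["vertical_fov"])/2)
ValueError: time passes only in moves, steps and waits
```

```bash
python3 -m jog '[{"rotation":[0,0,-1],"translation":[23.4,4.2,-45],"grip":35},{"rotation":[0,0,-1],"translation":[23.4,4.2,-90],"grip":35},{"rotation":[0,0,-1],"translation":[23.4,4.2,-135],"grip":35},{"rotation":[0,0,-1],"translation":[23.4,4.2,-180],"grip":35},{"rotation":[0,0,-1],"translation":[23.4,4.2,-215],"grip":35},{"rotation":[0,0,-1],"translation":[23.4,4.2,-236],"grip":35},{"rotation":[0,0,-1],"translation":[23.4,4.2,-246],"grip":35},{"rotation":[0,0,-1],"translation":[23.4,4.2,-246],"grip":35},{"rotation":[0,0,-1],"translation":[23.4,4.2,-246],"grip":5},{"rotation":[0,0,-1],"translation":[23.4,4.2,-246],"grip":5},{"rotation":[0,0,-1],"translation":[23.4,4.2,-246],"grip":5},{"rotation":[0,0,-1],"translation":[23.4,4.2,-246],"grip":5},{"rotation":[0,0,-1],"translation":[23.4,4.2,-246],"grip":5}]' 40
```

```text
time: 11.7
ee_pos: [0.4349, 0.0143, 0.0039]
tcp_rot: [179.8, -0.0, 89.5]
wrist_force: [-0.8, -0.6, 6.1]
opening: 0.0081
grasp_force: 39.6
```

```bash
python3 -m jog '[{"rotation":[0,0,0],"translation":[0,0,10],"grip":5},{"rotation":[0,0,0],"translation":[0,0,40],"grip":5},{"rotation":[0,0,0],"translation":[0,0,80],"grip":5},{"rotation":[0,0,2],"translation":[0,0,120],"grip":5},{"rotation":[0,0,6],"translation":[20,-3,150],"grip":5},{"rotation":[0,0,10.7],"translation":[60,-10,150],"grip":5},{"rotation":[0,0,10.7],"translation":[100,-16,150],"grip":5},{"rotation":[0,0,10.7],"translation":[140,-22,150],"grip":5},{"rotation":[0,0,10.7],"translation":[175,-28,150],"grip":5},{"rotation":[0,0,10.7],"translation":[195,-31,150],"grip":5},{"rotation":[0,0,10.7],"translation":[200,-32,150],"grip":5},{"rotation":[0,0,10.7],"translation":[200,-32,130],"grip":5},{"rotation":[0,0,10.7],"translation":[200,-32,120],"grip":5},{"rotation":[0,0,10.7],"translation":[200,-32,120],"grip":5}]'
python3 - <<'E'
from h import *
np.set_printoptions(precision=4,suppress=True)
o=readout.get_obs();print(o["ee_pos"])
im,dep,T,i=wrist();cv2.imwrite("pics/w4.png",im[:,:,::-1])
z=.124
for t,z in [("skewer_tip",.128),("skewer_neck",.128),("bed_seat",.075),("carriage_seat",.075)]:
    for r in spotter.mark_of("wrist",t)[:2]: print(t,np.round(r["uv"],1),round(r["confidence"],2),w_at_z(r["uv"],z,T,i))
im,d=imaging.camera("scene")
b=im[180:360,130:390,::-1]
a=cv2.imread("pics/w4.png")
cv2.imwrite("pics/c4.png",np.hstack([cv2.resize(a,(400,300)),cv2.resize(b,(400,277),interpolation=cv2.INTER_CUBIC)[:].copy() if 0 else cv2.resize(b,(400,300),interpolation=cv2.INTER_CUBIC)]))
E
```

```text
time: 13.1
ee_pos: [0.6322, -0.0176, 0.1209]
tcp_rot: [-179.8, -0.0, 100.2]
wrist_force: [-0.7, 0.4, -2.3]
opening: 0.0082
grasp_force: 39.5
[ 0.6322 -0.0176  0.1209]
skewer_tip [ 37.3 412.6] 0.91 [ 0.4552 -0.1444  0.128 ]
skewer_tip [318.8 106.5] 0.81 [0.6165 0.067  0.128 ]
skewer_neck [320.8 422.1] 0.72 [ 0.6444 -0.0813  0.128 ]
bed_seat [325.3 176.1] 0.92 [0.6258 0.0334 0.075 ]
```

View pics/c4.png

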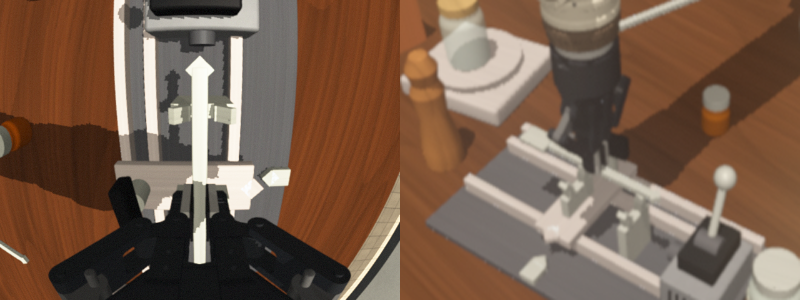

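The skewer is held level above both rests, its tip is short of the drive's nub, and its handle is outside the sliding rest. The notch lies about 2.7 mm further in +x.

```bash
python3 -m jog '[{"rotation":[0,0,0],"translation":[2.7,0,0],"grip":5},{"rotation":[0,0,0],"translation":[2.7,0,-10],"grip":5},{"rotation":[0,0,0],"translation":[2.7,0,-20],"grip":5},{"rotation":[0,0,0],"translation":[2.7,0,-28],"grip":5},{"rotation":[0,0,0],"translation":[2.7,0,-35],"grip":5},{"rotation":[0,0,0],"translation":[2.7,0,-38],"grip":5},{"rotation":[0,0,0],"translation":[2.7,0,-38],"grip":5},{"rotation":[0,0,0],"translation":[2.7,0,-38],"grip":5}]'
```

```text
time: 14.2
ee_pos: [0.6366, -0.0177, 0.0846]
tcp_rot: [180.0, 0.0, 100.2]
wrist_force: [-0.1, -0.4, -2.0]
opening: 0.0082
grasp_force: 39.5
```

```bash
python3 - <<'E'
from h import *
np.set_printoptions(precision=4,suppress=True)
im,dep,T,i=wrist()
for t,z in [("skewer_tip",.083),("bed_seat",.075)]:
    for r in spotter.mark_of("wrist",t)[:2]: print(t,np.round(r["uv"],1),round(r["confidence"],2),w_at_z(r["uv"],z,T,i))
d=imaging.camera("scene")[0][180:360,130:390,::-1]
cv2.imwrite("pics/c5.png",np.hstack([im[60:360,120:520,::-1],cv2.resize(d,(400,300),interpolation=cv2.INTER_CUBIC)]))
o=readout.get_obs();print(o["ee_pos"],o["wrist_force"])
E
```

```text
skewer_tip [ 19.6 431.8] 0.89 [ 0.4142 -0.1996  0.083 ]
skewer_tip [317.1 104.9] 0.88 [0.6202 0.0674 0.083 ]
bed_seat [312.4 186. ] 0.65 [0.6241 0.0343 0.075 ]
[ 0.6367 -0.0177  0.0847] [ 0.9029 -0.0225 -2.348 ]
```

View pics/c5.png

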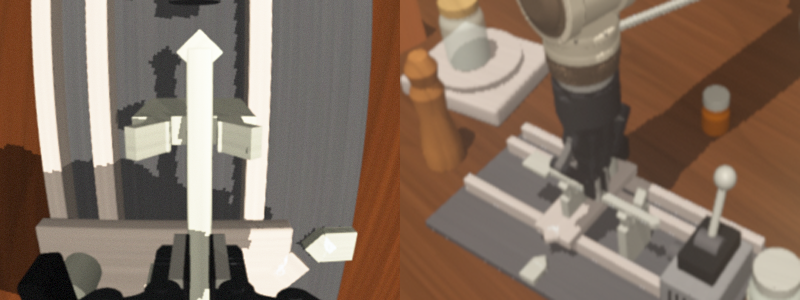

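The skewer has settled about 2.5 mm too far in +x: in the left crop it is centred at column 200 and the prongs at 193. I'll shift it back and lower it to contact.

```bash
python3 -m jog '[{"rotation":[0,0,0],"translation":[-2.2,0,0],"grip":5},{"rotation":[0,0,0],"translation":[-2.2,0,-2],"grip":5},{"rotation":[0,0,0],"translation":[-2.2,0,-4],"grip":5},{"rotation":[0,0,0],"translation":[-2.2,0,-5],"grip":5},{"rotation":[0,0,0],"translation":[-2.2,0,-5],"grip":5},{"rotation":[0,0,0],"translation":[-2.2,0,-5],"grip":5}]'
```

```text
time: 15.0
ee_pos: [0.6343, -0.0177, 0.0792]
tcp_rot: [-180.0, -0.0, 100.2]
wrist_force: [0.1, 0.0, -2.1]
opening: 0.0082
grasp_force: 39.5
```

```bash
python3 -m jog '[{"rotation":[0,0,0],"translation":[0,0,-0.5],"grip":5},{"rotation":[0,0,0],"translation":[0,0,-1],"grip":5},{"rotation":[0,0,0],"translation":[0,0,-1],"grip":5}]'
```

```text
time: 15.3
ee_pos: [0.6344, -0.0177, 0.079]
tcp_rot: [180.0, 0.0, 100.2]
wrist_force: [-2.2, -0.0, 4.6]
opening: 0.0083
grasp_force: 40.2
```

```bash
python3 -m jog '[{"rotation":[0,0,0],"translation":[0,0,0],"grip":14},{"rotation":[0,0,0],"translation":[0,0,0],"grip":22},{"rotation":[0,0,0],"translation":[0,0,0],"grip":34},{"rotation":[0,0,0],"translation":[0,0,0],"grip":34},{"rotation":[0,0,0],"translation":[0,0,20],"grip":34},{"rotation":[0,0,0],"translation":[0,0,60],"grip":34},{"rotation":[0,0,0],"translation":[0,0,100],"grip":34},{"rotation":[0,0,0],"translation":[-60,0,150],"grip":34},{"rotation":[0,0,0],"translation":[-100,0,150],"grip":10},{"rotation":[0,0,0],"translation":[-120,0,150],"grip":5},{"rotation":[0,0,0],"translation":[-120,0,150],"grip":0},{"rotation":[0,0,0],"translation":[-120,0,150],"grip":0},{"rotation":[0,0,0],"translation":[-120,0,150],"grip":0}]'
python3 - <<'E'
from h import *
np.set_printoptions(precision=4,suppress=True)
im,dep,T,i=wrist()
for t,z in [("switch_tip",.17),("skewer_tip",.083),("bed_seat",.075)]:
    for r in spotter.mark_of("wrist",t)[:2]: print(t,np.round(r["uv"],1),round(r["confidence"],2),w_at_z(r["uv"],z,T,i))
d=imaging.camera("scene")[0][180:360,130:390,::-1]
for r in spotter.mark_of("scene","switch_tip")[:1]: print(r,at_z("scene",r["uv"],.165))
cv2.imwrite("pics/c6.png",np.hstack([cv2.resize(im[:,:,::-1],(400,300)),cv2.resize(d,(400,300),interpolation=cv2.INTER_CUBIC)]))
print(readout.get_obs()["ee_pos"])
E
```

```text
time: 16.6
ee_pos: [0.5149, -0.0177, 0.2279]
tcp_rot: [-180.0, -0.0, 100.2]
wrist_force: [-0.9, -0.4, -0.0]
opening: 0.0002
grasp_force: 0.0
switch_tip [457.3  31.7] 0.9 [0.5654 0.1267 0.17  ]
skewer_tip [459.7 142.9] 0.68 [0.6145 0.0649 0.083 ]
skewer_tip [136.6 389.5] 0.68 [ 0.3455 -0.2528  0.083 ]
bed_seat [456.  177.5] 0.79 [0.6218 0.0358 0.075 ]
{'uv': [344.2, 284.4], 'confidence': 0.58} [0.5675 0.1363 0.165 ]
[ 0.5146 -0.0177  0.2277]
```

View pics/c6.png

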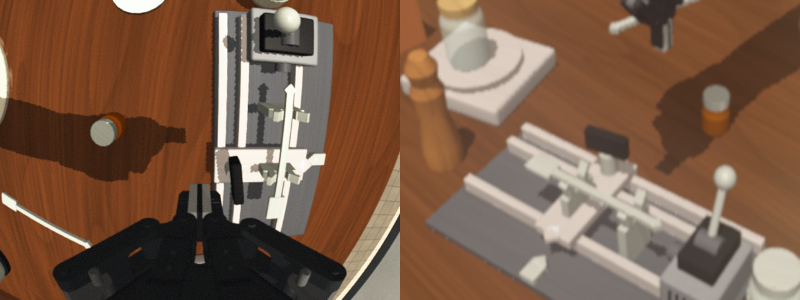

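The skewer lies in both notches, tip past the fixed rest and handle outside. The lever ball is at world (0.567, 0.13). I'll bring the closed fingers to its robot side.

```bash
python3 -m jog '[{"rotation":[0,0,0],"translation":[8,45,0],"grip":0},{"rotation":[0,0,0],"translation":[8,90,0],"grip":0},{"rotation":[0,0,0],"translation":[8,125,-10],"grip":0},{"rotation":[0,0,0],"translation":[8,137,-45],"grip":0},{"rotation":[0,0,0],"translation":[8,137,-75],"grip":0},{"rotation":[0,0,0],"translation":[8,137,-83],"grip":0},{"rotation":[0,0,0],"translation":[8,137,-83],"grip":0},{"rotation":[0,0,0],"translation":[18,138.8,-83],"grip":0},{"rotation":[0,0,0],"translation":[28,140.5,-83],"grip":0},{"rotation":[0,0,0],"translation":[38,142.3,-83],"grip":0},{"rotation":[0,0,0],"translation":[48,144,-83],"grip":0},{"rotation":[0,0,0],"translation":[58,145.8,-83],"grip":0},{"rotation":[0,0,0],"translation":[68,147.6,-83],"grip":0},{"rotation":[0,0,0],"translation":[76,149,-83],"grip":0},{"rotation":[0,0,0],"translation":[76,149,-83],"grip":0}]'
python3 - <<'E'
from h import *
np.set_printoptions(precision=4,suppress=True)
d=imaging.camera("scene")[0][180:380,150:410,::-1]
for r in spotter.mark_of("scene","switch_tip")[:1]: print(r,at_z("scene",r["uv"],.17))
cv2.imwrite("pics/c7.png",cv2.resize(d,None,fx=2.3,fy=2.3,interpolation=cv2.INTER_CUBIC))
E
```

```text
time: 18.4
ee_pos: [0.5912, 0.1314, 0.1448]
tcp_rot: [-180.0, 0.0, 100.2]
wrist_force: [-0.1, -0.6, -0.4]
opening: -0.0003
grasp_force: 0.0
{'uv': [325.9, 300.4], 'confidence': 0.82} [0.621  0.1407 0.17  ]
```

View pics/c7.png

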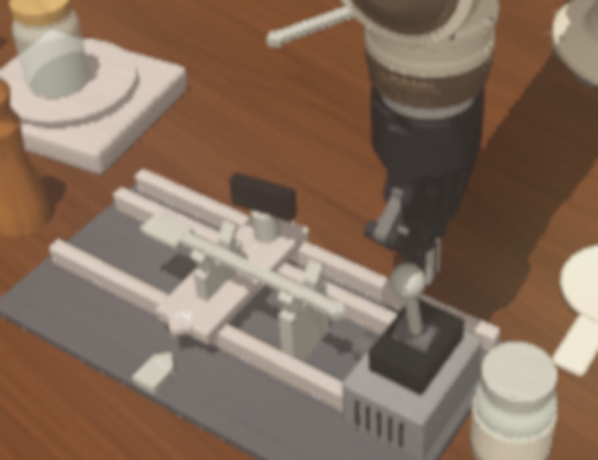

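The lever has moved to just past upright (ball at crop (407,280)), so I'll keep pushing.

```bash
python3 -m jog '[{"rotation":[0,0,0],"translation":[7,1.2,0],"grip":0},{"rotation":[0,0,0],"translation":[14,2.5,0],"grip":0},{"rotation":[0,0,0],"translation":[20,3.5,0],"grip":0},{"rotation":[0,0,0],"translation":[20,3.5,0],"grip":0}]'
python3 - <<'E'
from h import *
for k in range(2):
  d=imaging.camera("scene")
  for r in spotter.mark_of("scene","switch_tip")[:1]: print(r,at_z("scene",r["uv"],.165))
E
```

```text
time: 18.9
ee_pos: [0.611, 0.1349, 0.1451]
tcp_rot: [180.0, 0.0, 100.2]
wrist_force: [-0.3, -0.8, -0.0]
opening: 0.0003
grasp_force: 0.0
{'uv': [323.3, 309.9], 'confidence': 0.69} [0.63633652 0.14843563 0.165     ]
{'uv': [320.8, 310.9], 'confidence': 0.7} [0.64071451 0.14683751 0.165     ]
```

```bash
python3 -m jog '[{"rotation":[0,0,0],"translation":[4,0.7,0],"grip":0},{"rotation":[0,0,0],"translation":[8,1.4,0],"grip":0},{"rotation":[0,0,0],"translation":[8,1.4,0],"grip":0}]'
python3 - <<'E'
from h import *
for k in range(2):
  d=imaging.camera("scene")
  for r in spotter.mark_of("scene","switch_tip")[:1]: print(r,at_z("scene",r["uv"],.165))
E
```

```text
time: 19.4
ee_pos: [0.6149, 0.1356, 0.1453]
tcp_rot: [-179.6, -0.0, 100.2]
wrist_force: [-21.4, -3.4, 8.0]
opening: 0.0
grasp_force: 10.8
{'uv': [319.7, 310.9], 'confidence': 0.6} [0.64191572 0.1454981  0.165     ]
{'uv': [320.8, 314.1], 'confidence': 0.49} [0.64592085 0.1514438  0.165     ]
```

The lever is on its stop (21 N, blocked), so I'll back off and check the final state.

```bash
python3 -m jog '[{"rotation":[0,0,0],"translation":[-15,-2.6,0],"grip":0},{"rotation":[0,0,0],"translation":[-50,-9,0],"grip":0},{"rotation":[0,0,0],"translation":[-95,-16,10],"grip":0},{"rotation":[0,0,0],"translation":[-120,-20,50],"grip":0},{"rotation":[0,0,0],"translation":[-150,-26,90],"grip":0},{"rotation":[0,0,0],"translation":[-180,-30,110],"grip":0},{"rotation":[0,0,0],"translation":[-180,-30,110],"grip":0}]'
python3 - <<'E'
from tab import *
im,dep=imaging.camera("scene");cv2.imwrite("pics/s8.png",im[:,:,::-1])
for r in spotter.mark_of("scene","switch_tip")[:1]: print(r,at_z("scene",r["uv"],.165))
rep("scene",dep,-.024)
E
```

```text
time: 20.3
ee_pos: [0.437, 0.1061, 0.26]
tcp_rot: [179.6, -0.0, 100.2]
wrist_force: [1.3, 0.3, -0.7]
opening: -0.0001
grasp_force: 0.0
{'uv': [322.1, 309.2], 'confidence': 0.63} [0.6365 0.146  0.165 ]
scene tab n 162 x 0.0718248550368566 0.10955779455517499 y mid -0.024677290446081246 mean -0.023956182543384608 w 0.023767425145611153 z 0.02139183898286029 tip y -0.025601153594779245
scene mark n 50 x 0.0693661515279664 y mean -0.023007218721852126 w 0.04219975376702338 z 0.04548283837433137 tip y -0.02377768749634524
```

View pics/s8.png

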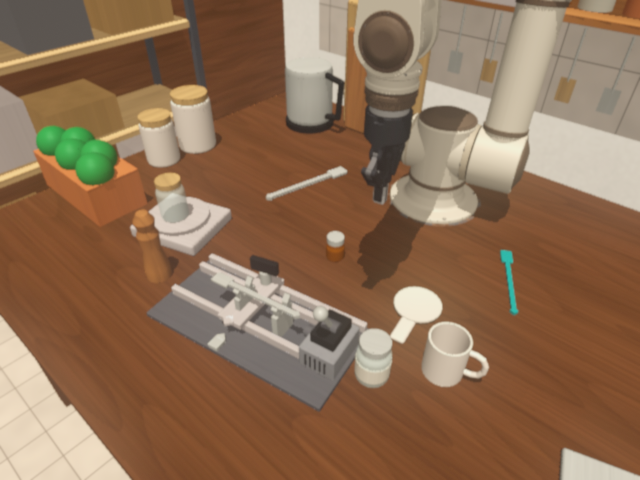

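```bash
python3 - <<'E'
from tab import *
def ball(n,dep,cam):
    B=cloud(cam,dep);b=B[(abs(B[:,0])<.07)&(abs(B[:,1]-.166)<.03)&(B[:,2]>.14)&(B[:,2]<.2)]
    r=least_squares(lambda q:np.linalg.norm(b-q[:3],axis=1)-q[3],[*b.mean(0)-[0,0,.008],.012],loss='soft_l1',f_scale=.001)
    print(n,len(b),b.mean(0),b[:,2].max(),r.x)
for cam in ["scene","top"]:
    ball("start",np.load(f"{cam}0.npy"),cam)
    ball("now",imaging.camera(cam)[1],cam)
E
```

```text
start 205 [-0.0303  0.1724  0.1623] 0.1734396273679253 [-0.0378  0.1691  0.1567  0.015 ]
now 188 [0.0388 0.1731 0.1623] 0.16970116852503636 [0.034  0.1704 0.1562 0.0125]
start 77 [-0.0363  0.1672  0.1686] 0.1785616294645862 [-0.0346  0.1677  0.1625  0.0119]
now 83 [0.0322 0.1671 0.1632] 0.17292715135756542 [0.0345 0.1681 0.1554 0.0141]
```

```bash
python3 -c "
from workcell import bot;print(bot.job_done())"
```

```text
the job is handed in; nothing more can be done
None
```

I handed the job in at about 20 s. The rest is clamped within about 2 mm of the index tab tip, the skewer lies released in both notches, and the switch lever was pushed over until it met its stop. I never touched anything else on the counter, and I haven't seen the judge's result.

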